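Park the drive roller at the top of its gutter

ROBOT

A 7-joint arm with a two-finger parallel gripper is mounted at the origin on the work surface. World frame = base frame: x ahead of the robot, y to its left, z up, the work surface at z = 0. Lengths are in mm, angles in rad, forces in N, time in s.
With the tool pointing down it reaches from about 400 to 900 mm from the base axis. Payload 5.5 kg.
Tool frame: the origin (TCP) lies at the very end of the fingers, on their centre line; the grasp point (between the pads) lies behind it (bot.grip_point_offset is the z of the grasp point in the tool frame, in mm); z points along the fingers, y is the direction in which the jaws open and shut (so a half turn about z gives the same grasp; the last joint's range is limited). The gripper opens to 85 mm and grips with 20 to 120 N. Pads are 22 mm wide; open, the fingers measure 114 mm over their backs; the gripper's body (76 mm by 85 mm) begins 54 mm behind the grasp point. The pads swing forward as they close: fully open they stand 13 mm farther back than shut.
Start: joints at [-0.916, 0.501, -0.427, 1.55, 0.221, 1.138, -0.21], TCP at [248.167, 600.76, 231.31] pointing down, gripper open.
Joint ranges: [-2.88, 2.88], [-0.31, 2.03], [-1.54, 1.56], [0.2, 2.42], [-1.41, 4.55], [0.19, 2.02], [-2.57, 2.57]. Speed limits (rad/s): [2.57, 2.57, 3.14, 3.14, 3.14, 3.14, 3.14].

INTERFACE

Orientations are given as a rotation vector (axis times angle).
In Python, from rig import status, optics, bot, models gives the robot as it stands. The module is installed in compiled form; this text tells all that it offers.
- The arm moves only by the tool carry_out, never from a script. Its argument "motion" is a list of rows, each a list of 7 numbers: the shift along the tool's x, y, z in mm, then the turn, a rotation vector about the tool's x, y, z in rad, then the finger opening in mm, from 0 to 85.4. In form: [[x, y, z, rx, ry, rz, grip], ...]. A call has 1 to 20 rows; each row is the pose to reach, as a shift and turn from the pose measured when the call began, along the tool's axes at that moment; what a row does not reach only later rows make up. A row lasts 1/8 s, in which the tool goes at most 62.5 mm and 10.7 degrees, less where a joint would pass 70% of its speed; a pose out of reach is approached as far as the arm can. A call with a gripper value outside its range is refused whole. The fingers move at their own pace and stop on an object; "newtons" is the grip in N (left out, the last holds). Time passes only in rows, so rows that repeat a pose let the fingers close. It gives the time, the measured TCP pose, the force and the opening at its end, in the units of the state.
- status.get_obs(): the state, without advancing time (a new reading comes with each control period).
- optics.camera(name): name is "side" or "top" or "wrist"; returns the picture (400x640x3 uint8, red, green, blue); there is no depth.
- optics.camera_info(name): a dict with "fx", "fy", "cx", "cy" (pixels), "k1" (the pictures are not rectified: a ray, as slopes to the right and down, at radius r is drawn at 1 + k1 r^2 times it, then the intrinsics apply), "R" (3x3) and "t" (3): a world point X has camera coordinates R X + t. Camera axes: x right, y down, z forward; pixel columns grow to the right and rows downward; lengths in mm; the calibration is good to about 2 mm. A picture is of the moment at which its call begins: read the wrist's pose just before it. camera_info takes no time and is no camera call; for the wrist camera it gives the pose at the moment of the call.
- bot.hand_in(): hands the job in, once; it reports no verdict.
Trained networks look in the newest picture that a camera, given by its name, has taken for a name from the list of things; names that differ only in an ending like _2 or _b are one class to them, and where a whole thing is asked for, a point or a joint stands for the part that bears it (a point fixed in the world has none). Each returns a list of dicts, best first, with "conf" (0 to 1); they miss things now and then, are a little off and sometimes report something else, mostly with a low value. They report only what shows in the picture. A call takes as long as a camera call. They do not tell look-alikes from the thing itself.
- models.masks_of(camera, name): "mask" (400x640 bool, what is visible of it) and "extent" ([left, top, right, bottom] in pixels, round what is visible of it).
- models.mark_of(camera, name): "uv" ([column, row] in pixels: a listed point, or the origin of a listed thing).
The state is a dict: "time_s": time; "joint_pos": joint angles; "dq": joint speeds; "joint_torque": joint torques, N m; "tool_pos": TCP position; "orientation": TCP orientation; "ft_force": force on the tool from outside, world axes, zero at the start; "wrist_torque": the same for the moment, N m; "finger_gap": finger opening in mm.
Only numpy, scipy, OpenCV 4.12 (cv2) and the standard library are available. Lean on these libraries where they do the work, as an engineer would, in place of code of your own. Each camera call takes 0.05 s, during which the arm holds its last target.

TASK

Two tan sloped gutters hold drive rollers for the pump being assembled: one roller is already parked at the top, behind the small ridge and in front of the end plate, while the other has rolled down to the bottom of its gutter. Push that low roller up its gutter with your fingertips, over the ridge and into the pocket at the end plate, so that it stays there by itself when you let go and move clear. Never pick it up out of the gutter, and leave the parked roller and everything else on the table as they are.

Things in the scene. Friction and masses are not known exactly. Their poses are not given: they have to be found in the camera images.
- trough_a: Tan fixed gutter holding the low roller; place and heading vary. Origin: centre of its floor's upper face, about 34 mm above the table; x points uphill along the floor (8 degree slope), y across, z square to the floor. Floor 230 mm long, 59 mm wide between side walls 12 mm high (67 mm overall). A lip 10 mm high closes the low end, x = -115 to -109 mm. Foot plate on the table 250 x 85 mm.
- ridge (a point): Middle of the crest of trough_a's rounded ridge: it lies across the floor at x = +62 mm, 3 mm high, 8 mm wide.
- end_plate (a point): Foot of the inner face of trough_a's end plate (the stop), at floor level, x = +109 mm; the plate is 45 mm high, 6 mm thick. The pocket is between ridge and plate.
- pocket (a point): Where the low roller's centre belongs: in the pocket of trough_a, x = +77.5, z = +30 mm in its frame. The roller has 3 mm of play there: centre x +76 (leaning on the ridge) to +79 mm (touching the end plate).
- roller_center (a point): Centre of the low roller: plain white plastic cylinder, 60 mm diameter, 55 mm long, 0.1 to 0.25 kg, slippery, free to roll, axis along the gutter's y. It starts against the low lip, centre at about x = -87 mm of trough_a. Let go on the slope it rolls down again; a push along x of 1 to 4 N (brief peaks to 8) takes it over the ridge.
- trough_b: The other gutter, just like trough_a in shape, axes and origin; the parked roller is in its pocket.
- parked_center (a point): Centre of the parked roller (same shape as the low one), to be left alone.
- gear: Bystander: loose tan printed gear, 58 mm across, 16 mm high at the hub, lying just beyond the top end of trough_a; origin at the centre of its underside.
- dial: Bystander: loose small black knob, 32 mm across, 20 mm high, just beyond the top end of trough_b; origin under its centre.
- paddle: Bystander: loose flat black bar 130 x 22 x 6 mm with a 50 mm square plate near one end (11 mm high), to the right; origin under its middle.
- driver: Bystander: loose screwdriver, 170 mm long, lying to the right; origin under it.
- jar: Bystander: loose clear jar, 56 mm across, 65 mm high, to the left; origin under its centre.
- tape: Bystander: loose grey tape roll lying flat, 84 mm across, 22 mm high, to the left; origin under its centre.
- adapter: Bystander: loose clear tube adapter standing, 32 mm across, 48 mm high, near the robot on its left; origin under its centre.
- roller: The low roller itself; its origin is its centre, and its axes turn as it rolls (y is the axis of the cylinder).
Mind the look-alikes: they are no part of the job. Leave any yellow look-alike of the roller alone.

How it is judged:
By the outcome, as a careful person would: the job done as asked, in the order asked, and still so for the second after the job is handed in, with the robot touching nothing.
It also fails if it takes over 42 s, if anything falls off the work surface, if the arm or the gripper's body presses on something with over 40 N, if the wrist force passes 120 N, or if a joint passes its speed limit or range.

## Working session

There is one attempt and no reset: what is moved stays moved. The work goes in short steps, Python scripts to look and compute and a tool call to move; the robot and the scene stay as the last step left them, time stands still between calls to the robot, and variables do not carry over. Pictures are saved under pics/ and viewed, and the job is handed in when it is done.

Besides the shell and the picture viewer there is one more tool, called after "Emit:" in YAML: its name, and indented under it one key for each argument. carry_out: Moves the arm, as the interface text tells. Its arguments: {"type":"object","properties":{"motion":{"type":"array","items":{"type":"array","items":{"type":"number"}}},"newtons":{"type":"number"}},"required":["motion"]}

```bash
mkdir -p pics; python3 - <<'E'
from rig import status, optics, bot, models
import cv2
for n in ("top","side"):
    im=optics.camera(n); cv2.imwrite(f"pics/{n}0.png",im[:,:,::-1])
    for nm in ("trough_a","ridge","end_plate","pocket","roller_center","parked_center","roller"):
        print(n,nm,[(round(d['conf'],2),[round(float(v)) for v in d['uv']]) for d in models.mark_of(n,nm)])
    i=optics.camera_info(n); print({k:(v.tolist() if hasattr(v,'tolist') else v) for k,v in i.items()})
print(status.get_obs(), bot.grip_point_offset)
E
```

```text
top trough_a [(0.81, [349, 166]), (0.78, [295, 219]), (0.48, [377, 168])]
top ridge [(0.96, [329, 161])]
top end_plate [(0.63, [378, 170]), (0.57, [316, 154])]
top pocket [(0.82, [325, 158])]
top roller_center [(0.93, [382, 170]), (0.85, [412, 213]), (0.67, [267, 219])]
top parked_center [(0.58, [265, 221])]
top roller [(0.97, [410, 211]), (0.56, [380, 170])]
{'fx': 384.78553635215457, 'fy': 384.78553635215457, 'cx': 319.9071532241825, 'cy': 207.17833442456347, 'k1': -0.05136699332997665, 'R': [[-0.00011978844506473553, -0.9999201033746962, 0.012640115421387847], [-0.9814644660101727, -0.0023048457433387233, -0.1916303463584681], [0.1916441692567125, -0.012428779233576848, -0.9813857742175947]], 't': [-18.514810866003746, 513.454495813158, 1033.9470944748539]}
side trough_a [(0.76, [303, 182]), (0.72, [308, 230])]
side ridge [(0.75, [288, 187]), (0.6, [285, 177]), (0.33, [288, 232])]
side end_plate [(0.61, [274, 184])]
side pocket [(0.81, [286, 176]), (0.18, [283, 329])]
side roller_center [(0.69, [330, 167]), (0.65, [382, 177]), (0.43, [258, 291]), (0.28, [284, 231]), (0.27, [283, 3
[... 528 characters left out ...]
0.8, 'joint_pos': array([-0.91577275,  0.5008822 , -0.42699406,  1.55038927,  0.22082377,
        1.13828393, -0.21033856]), 'dq': array([ 0.00097481, -0.0018998 ,  0.00144186,  0.00172257,  0.00049678,
        0.00053028,  0.00035924]), 'joint_torque': array([ 3.23111249e-05, -5.69309556e+01, -5.80962852e+00, -2.81328624e+01,
        1.27621129e-02,  1.64633511e-03, -3.37210217e-06]), 'tool_pos': array([248.19964821, 600.76322707, 231.3247886 ]), 'orientation': array([6.11555956e-01, 3.08149305e+00, 1.01170994e-04]), 'ft_force': array([ 0.93087359, -0.60914459,  0.12773496]), 'wrist_torque': array([-0.01476026, -0.01216063, -0.02319664]), 'finger_gap': 85.19928014192229} -18.700000000000003
```

View pics/top0.png

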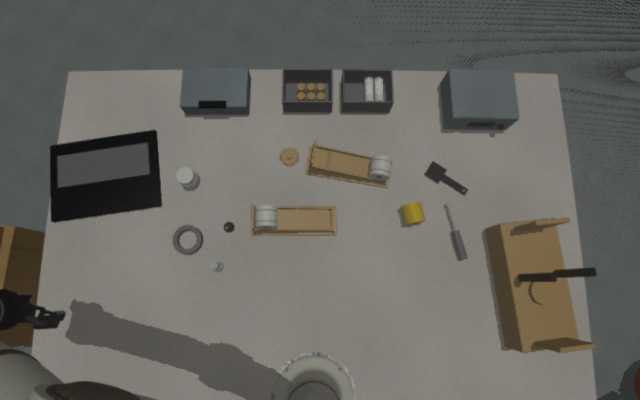

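View pics/side0.png

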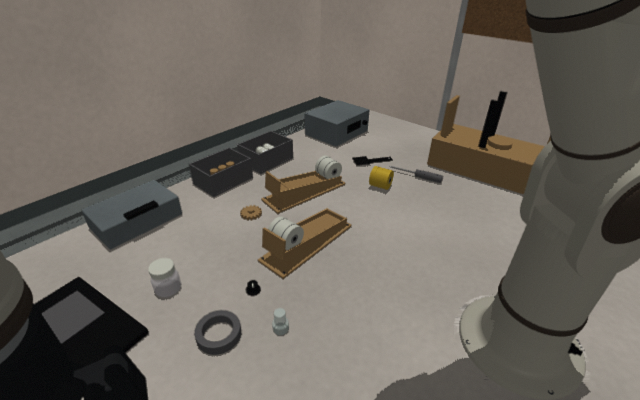

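```bash
python3 - <<'E'
import cv2
a=cv2.imread('pics/top0.png')[120:260,240:450]; cv2.imwrite('pics/topcrop.png',cv2.resize(a,(798,532),interpolation=cv2.INTER_CUBIC))
E
```

```text
(no output)
```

View pics/topcrop.png

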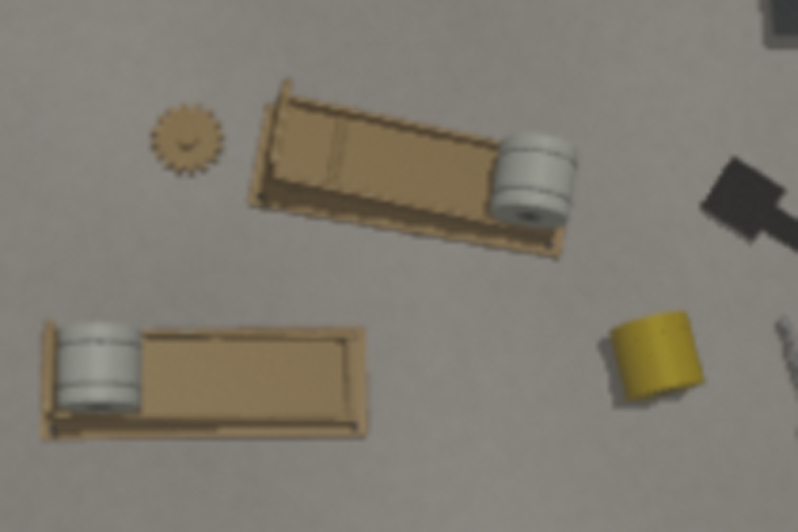

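The candidates for the low roller are white (381,169) at the low right end of the far gutter, white (265,219) already against the end plate of the near gutter, and yellow (412,213) loose on the table. The low roller is the white one at (381,169): the crop shows it at the end away from the ridge and plate. So the far gutter is trough_a. Next I'll fit its pose.

```bash
cat > h.py <<'E'
import numpy as np
from scipy.optimize import least_squares
from scipy.spatial.transform import Rotation as Ro
def proj(i,X):
    c=np.atleast_2d(X)@np.array(i['R']).T+np.array(i['t']); s=c[:,:2]/c[:,2:]
    s=s*(1+i['k1']*(s**2).sum(1,keepdims=True))
    return s*[i['fx'],i['fy']]+[i['cx'],i['cy']]
def T(p): # x,y,yaw
    R=Ro.from_euler('z',p[2]).as_matrix()@Ro.from_euler('y',-np.radians(8)).as_matrix()
    return R,np.array([p[0],p[1],34.])
def wp(p,L):
    R,o=T(p); return np.atleast_2d(L)@R.T+o
def fit(obs,p0):
    # obs: list of (caminfo,[(local,uv)])
    def f(p):
        return np.concatenate([(proj(i,wp(p,[l for l,_ in o]))-np.array([u for _,u in o])).ravel() for i,o in obs])
    r=least_squares(f,p0,loss='soft_l1',f_scale=2.); return r.x,f(r.x).reshape(-1,2)
E
python3 - <<'E'
from h import *
from rig import optics,status
t=optics.camera_info('top');s=optics.camera_info('side')
c=lambda x,y:(240+x/3.8,120+y/3.8)
ot=[((0,0,0),(349,166)),((62,0,3),(329,161)),((77.5,0,30),(325,158)),((-87,0,30),(381.5,169.5)),((62,29,0),c(343,118)),((62,-29,0),c(333,183)),((115,33,45),c(287,80))]
os=[((62,0,3),(288,187)),((77.5,0,30),(286,176)),((-87,0,30),(329.5,166.5)),((0,0,0),(303,182))]
p,r=fit([(t,ot),(s,os)],[650,-20,1.4]); print(p.round(3)); print(r.round(1))
p2,r=fit([(t,ot)],p); print(p2.round(3)); 
for l in [(-125,42,0),(-87,0,30),(36,0,20)]: print(l,wp(p,l).round(1))
o=status.get_obs(); print(Ro.from_rotvec(o['orientation']).as_matrix().round(3))
print({k:np.array(v).round(3).tolist() for k,v in optics.camera_info('wrist').items()})
E
```

```text
[ 642.456 -105.94     1.399]
[[  0.9  -1. ]
 [  0.5  -0.7]
 [  0.8  -1.6]
 [ -0.1  -1. ]
 [ -2.6  19. ]
 [  3.3 -16.9]
 [ -4.   22.1]
 [  0.4  -1.1]
 [ -1.4   2.4]
 [  0.2   1.4]
 [  2.8   0.5]]
[ 640.914 -105.738    1.383]
(-125, 42, 0) [[ 579.9 -220.7   16.6]]
(-87, 0, 30) [[ 627.  -194.9   51.6]]
(36, 0, 20) [[648.1 -73.6  58.8]]
[[-0.924  0.382  0.   ]
 [ 0.382  0.924  0.   ]
 [ 0.     0.    -1.   ]]
{'fx': 352.554, 'fy': 352.554, 'cx': 319.994, 'cy': 199.35, 'k1': -0.034, 'R': [[0.382, 0.924, -0.0], [0.874, -0.361, 0.326], [0.301, -0.125, -0.946]], 't': [-650.514, -43.458, 379.185]}
```

Emit:
carry_out:
  motion:
    - [-20, -19, 1, 0, 0, 0.04, 20]
    - [-60, -58, 4, 0, 0, 0.12, 20]
    - [-100, -97, 6, 0, 0, 0.2, 20]
    - [-140, -136, 8, 0, 0, 0.28, 20]
    - [-180, -175, 10, 0, 0, 0.37, 20]
    - [-220, -214, 13, 0, 0, 0.45, 20]
    - [-260, -253, 15, 0, 0, 0.53, 20]
    - [-300, -292, 18, 0, 0, 0.61, 20]
    - [-340, -331, 20, 0, 0, 0.69, 20]
    - [-380, -370, 22, 0, 0, 0.77, 20]
    - [-420, -409, 25, 0, 0, 0.86, 20]
    - [-460, -448, 28, 0, 0, 0.94, 20]
    - [-500, -487, 30, 0, 0, 1.02, 20]
    - [-540, -526, 32, 0, 0, 1.1, 20]
    - [-580, -565, 34, 0, 0, 1.18, 20]
    - [-620, -604, 37, 0, 0, 1.26, 20]
    - [-650, -633, 39, 0, 0, 1.33, 20]
    - [-667, -649, 40, 0, 0, 1.36, 20]
    - [-667, -649, 40, 0, 0, 1.36, 20]

```text
time_s: 3.18
tool_pos: [616.6, -256.2, 190.8]
orientation: [2.416, 2.008, -0.002]
ft_force: [0.2, 0.5, 0.6]
finger_gap: 19.8
```

```bash
python3 - <<'E'
from h import *
from rig import status, optics, bot, models
import cv2
w=optics.camera_info('wrist')
im=optics.camera('wrist'); cv2.imwrite("pics/w1.png",im[:,:,::-1])
for nm in ("trough_a","ridge","end_plate","pocket","roller_center"):
    print(nm,[(round(d['conf'],2),[round(float(v),1) for v in d['uv']]) for d in models.mark_of('wrist',nm)])
p=[642.4,-105.9,1.395]
for l in [(0,0,0),(62,0,3),(109,0,0),(77.5,0,30),(-87,0,30)]: print(l,proj(w,wp(p,l)).round(1))
o=status.get_obs(); print(o['time_s'],o['tool_pos'],o['finger_gap'],o['ft_force']); print(Ro.from_rotvec(o['orientation']).as_matrix().round(3))
E
```

```text
trough_a []
ridge []
end_plate []
pocket []
roller_center [(0.82, [323.5, 106.9]), (0.55, [205.2, 229.0]), (0.5, [324.0, 103.6])]
(0, 0, 0) [[315.2 -17.6]]
(62, 0, 3) [[ 313.9 -123.5]]
(109, 0, 0) [[ 313.  -213.6]]
(77.5, 0, 30) [[ 312.9 -172.8]]
(-87, 0, 30) [[316.3 108.2]]
3.475 [ 616.97310032 -252.07770537  191.57526628] 20.03801878118494 [-0.58047152  0.03461712  0.12625643]
[[ 0.178  0.984  0.   ]
 [ 0.984 -0.178  0.001]
 [ 0.001  0.    -1.   ]]
```

View pics/w1.png

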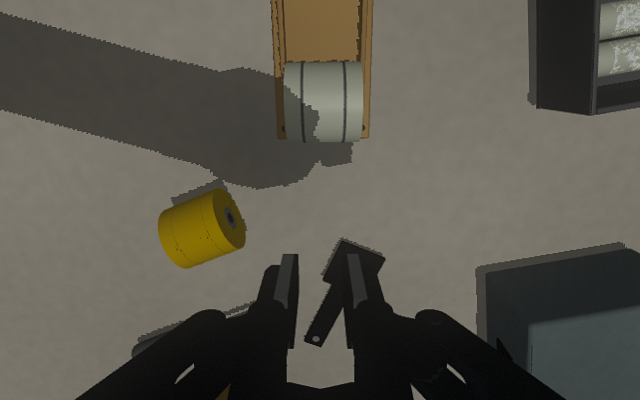

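```bash
python3 - <<'E'
import cv2
a=cv2.imread('pics/w1.png')[0:150,250:400]; cv2.imwrite('pics/w1c.png',cv2.resize(a,(600,600),interpolation=cv2.INTER_CUBIC))
from h import *
from rig import optics
t=optics.camera_info('top');s=optics.camera_info('side');w=optics.camera_info('wrist')
c=lambda x,y:(240+x/3.8,120+y/3.8)
ot=[((0,0,0),(349,166)),((62,0,3),(329,161)),((77.5,0,30),(325,158)),((-87,0,30),(381.5,169.5)),((62,-29,0),c(343,118)),((62,29,0),c(333,183)),((115,-33,45),c(287,80))]
os=[((62,0,3),(288,187)),((77.5,0,30),(286,176)),((-87,0,30),(329.5,166.5)),((0,0,0),(303,182))]
ow=[((-87,0,30),(323.7,106))]
for ob in ([(t,ot)],[(t,ot),(s,os)],[(t,ot),(s,os),(w,ow*4)]):
    p,r=fit(ob,[640,-105,1.39]); print(p.round(3)); print(r.round(1).tolist())
    for y in (-33.5,33.5):
        print([proj(w,wp(p,(x,y,12))).round(1).tolist() for x in (-115,-60,-20)])
E
```

```text
[ 640.775 -104.532    1.387]
[[0.4, -0.4], [0.1, -0.4], [0.4, -1.3], [-0.6, -0.1], [0.4, 0.5], [-0.5, 2.2], [-0.1, 0.0]]
[[[353.2, 140.3]], [[356.4, 73.3]], [[359.0, 17.2]]]
[[[275.2, 139.9]], [[271.8, 72.9]], [[268.9, 16.8]]]
[ 642.04  -104.977    1.4  ]
[[0.6, -0.8], [0.2, -0.5], [0.5, -1.4], [-0.4, -0.9], [0.4, 0.3], [-0.3, 2.0], [-0.2, 0.1], [0.3, -0.9], [-1.6, 2.6], [0.0, 1.6], [2.7, 0.7]]
[[[356.5, 140.0]], [[359.1, 73.0]], [[361.2, 16.9]]]
[[[278.6, 140.7]], [[274.5, 73.8]], [[271.1, 17.7]]]
[ 644.73  -101.053    1.435]
[[-0.8, -1.7], [-1.3, -0.8], [-1.0, -1.5], [-1.7, -2.8], [-1.4, 0.1], [-1.4, 1.9], [-2.2, 0.3], [-0.9, -0.4], [-2.7, 3.2], [-2.2, 1.3], [1.1, 0.9], [-0.1, 0.8], [-0.1, 0.8], [-0.1, 0.8], [-0.1, 0.8]]
[[[363.6, 133.5]], [[364.5, 65.6]], [[365.1, 8.8]]]
[[[285.4, 136.8]], [[279.5, 69.4]], [[274.6, 13.0]]]
```

View pics/w1c.png

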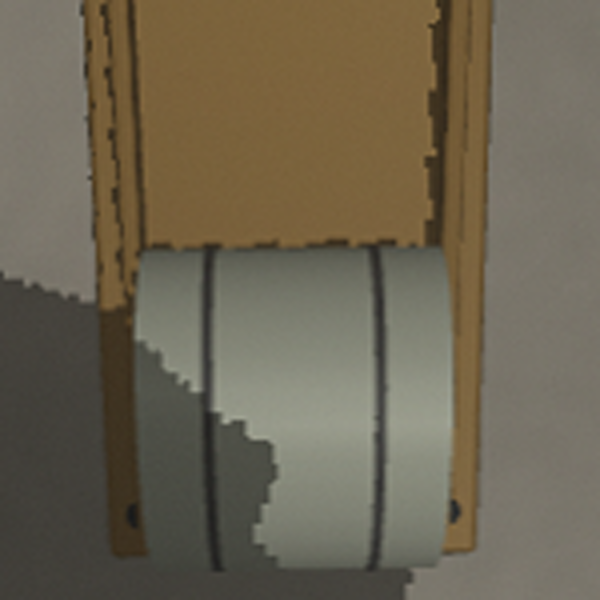

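Emit:
carry_out:
  motion:
    - [0, 1, 10, 0, 0, -0.01, 20]
    - [0, 2, 30, 0, 0, -0.01, 20]
    - [0, 2, 55, 0, 0, -0.01, 20]
    - [0, 2, 80, 0, 0, -0.01, 20]
    - [0, 2, 105, 0, 0, -0.01, 20]
    - [0, 2, 130, 0, 0, -0.01, 20]
    - [0, 2, 145, 0, 0, -0.01, 20]
    - [0, 2, 149, 0, 0, -0.01, 20]
    - [0, 2, 149, 0, 0, -0.01, 20]

```text
time_s: 4.6
tool_pos: [619.1, -252.5, 42.6]
orientation: [-2.401, -2.026, -0.001]
ft_force: [0.2, -0.1, 0.5]
finger_gap: 20.2
```

```bash
python3 - <<'E'
from h import *
from rig import status, optics
import cv2
w=optics.camera('wrist'); s=optics.camera('side')
cv2.imwrite("pics/w2.png",w[:,:,::-1]); cv2.imwrite("pics/s2.png",cv2.resize(s[110:230,230:430,::-1],(800,480)))
o=status.get_obs(); print(o['time_s'],o['tool_pos'],o['finger_gap'],o['ft_force']); print(Ro.from_rotvec(o['orientation']).as_matrix().round(3))
E
```

```text
4.7 [ 619.73568689 -252.68182407   43.5194404 ] 20.05069313682 [ 0.34667552 -0.29575252  0.28958   ]
[[ 0.168  0.986  0.002]
 [ 0.986 -0.168  0.   ]
 [ 0.001  0.002 -1.   ]]
```

View pics/w2.png

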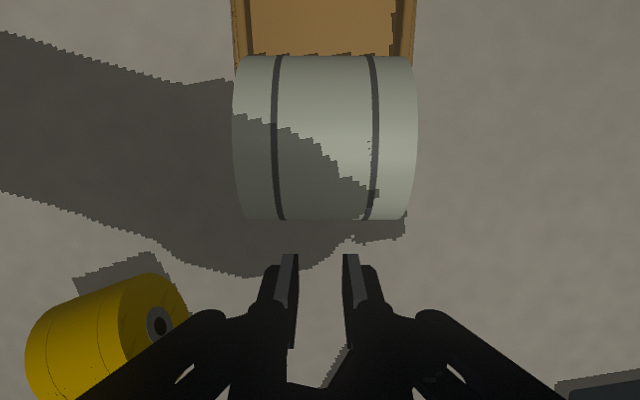

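View pics/s2.png

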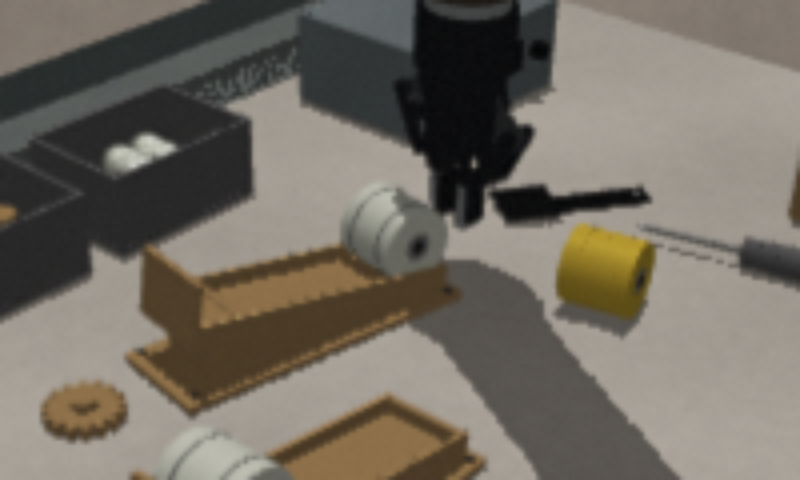

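The fingertips, midpoint column 322, line up with the roller, centre at about column 325, and sit behind it. I'll push slowly along the slope.

Emit:
carry_out:
  motion:
    - [3, 0.5, 0, 0, 0, 0, 20]
    - [8, 0.5, -1, 0, 0, 0, 20]
    - [13, 0.5, -1, 0, 0, 0, 20]
    - [18, 0.5, -2, 0, 0, 0, 20]
    - [22, 0.5, -3, 0, 0, 0, 20]
    - [26, 0.5, -3, 0, 0, 0, 20]
    - [31, 0.5, -4, 0, 0, 0, 20]
    - [36, 0.5, -5, 0, 0, 0, 20]
    - [41, 0.5, -5, 0, 0, 0, 20]
    - [46, 0.5, -6, 0, 0, 0, 20]
    - [51, 0.5, -7, 0, 0, 0, 20]
    - [56, 0.5, -8, 0, 0, 0, 20]
    - [61, 0.5, -8, 0, 0, 0, 20]
    - [66, 0.5, -9, 0, 0, 0, 20]
    - [71, 0.5, -10, 0, 0, 0, 20]
    - [76, 0.5, -10, 0, 0, 0, 20]
    - [80, 0.5, -11, 0, 0, 0, 20]

```text
time_s: 6.82
tool_pos: [633.7, -173.4, 54.6]
orientation: [2.4, 2.026, 0.002]
ft_force: [-0.3, -0.2, 0.4]
finger_gap: 20.1
```

```bash
cat > look.py <<'E'
import sys
from h import *
from rig import status, optics
import cv2
n=sys.argv[1]
o=status.get_obs(); print(o['time_s'],o['tool_pos'],o['finger_gap'],o['ft_force'])
w=optics.camera('wrist'); s=optics.camera('side')
a=cv2.resize(w[:,:,::-1],(480,300)); b=cv2.resize(s[130:230,235:395,::-1],(480,300))
cv2.imwrite(f"pics/l{n}.png",np.vstack([a,b]))
E
python3 look.py 3
```

```text
6.825 [ 633.69177254 -173.44325047   54.55670884] 20.0672282583113 [-0.3245055  -0.16430109  0.39981566]
```

View pics/l3.png

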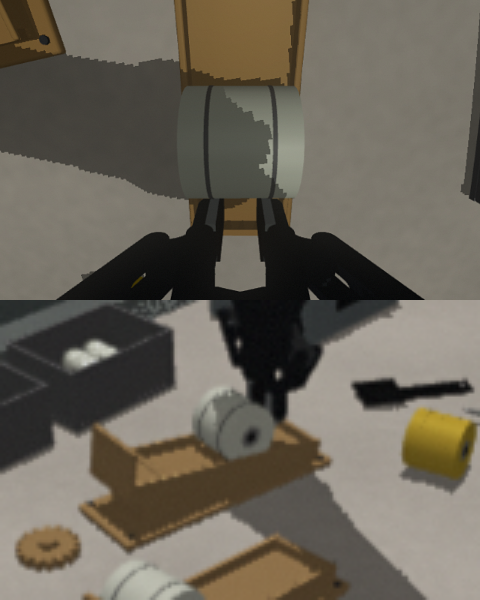

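The roller, at about (240,142) in the wrist half of the picture, is rolling up square and in contact with the fingers. Continuing towards the ridge.

Emit:
carry_out:
  motion:
    - [4, 0, -1, 0, 0, 0, 20]
    - [9, 0, -1, 0, 0, 0, 20]
    - [14, 0, -2, 0, 0, 0, 20]
    - [19, 0, -3, 0, 0, 0, 20]
    - [24, 0, -3, 0, 0, 0, 20]
    - [29, 0, -4, 0, 0, 0, 20]
    - [34, 0, -5, 0, 0, 0, 20]
    - [39, 0, -5, 0, 0, 0, 20]
    - [44, 0, -6, 0, 0, 0, 20]
    - [49, 0, -7, 0, 0, 0, 20]
    - [54, 0, -8, 0, 0, 0, 20]
    - [59, 0, -8, 0, 0, 0, 20]
    - [64, 0, -9, 0, 0, 0, 20]
    - [68, 0, -10, 0, 0, 0, 20]
    - [72, 0, -10, 0, 0, 0, 20]

```text
time_s: 8.8
tool_pos: [646.1, -101.8, 64.9]
orientation: [2.399, 2.026, 0.003]
ft_force: [-0.9, -1.3, -0.3]
finger_gap: 19.8
```

```bash
python3 look.py 4
```

```text
8.8 [ 646.13526338 -101.77354795   64.89730003] 19.756327700533898 [-0.94795448 -1.29747052 -0.25518567]
```

View pics/l4.png

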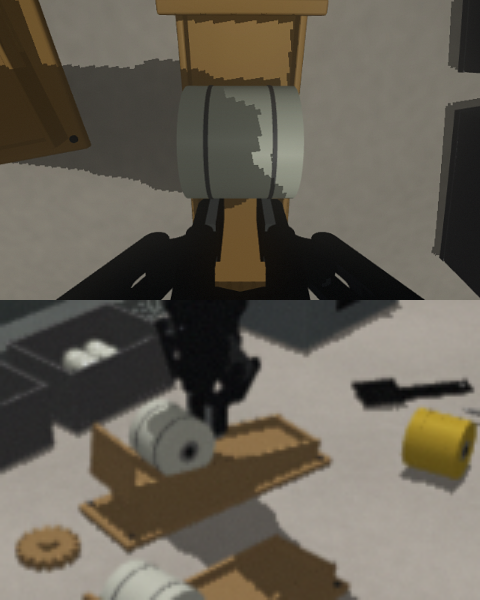

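Emit:
carry_out:
  motion:
    - [3, 0, -0.5, 0, 0, 0, 20]
    - [6, 0, -1, 0, 0, 0, 20]
    - [9, 0, -1, 0, 0, 0, 20]
    - [12, 0, -2, 0, 0, 0, 20]
    - [15, 0, -2, 0, 0, 0, 20]
    - [18, 0, -3, 0, 0, 0, 20]
    - [20, 0, -3, 0, 0, 0, 20]

```text
time_s: 9.78
tool_pos: [649.6, -80.8, 67.8]
orientation: [2.398, 2.028, 0.004]
ft_force: [0.3, 0.3, -0.4]
finger_gap: 20.1
```

```bash
python3 look.py 5
```

```text
9.775 [649.57529088 -80.81000044  67.82775519] 20.063501968695252 [ 0.2700412   0.31517702 -0.37928478]
```

View pics/l5.png

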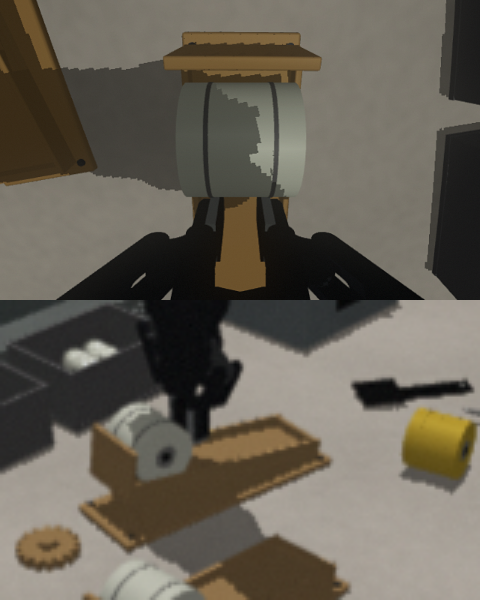

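Emit:
carry_out:
  motion:
    - [1, 0, 0, 0, 0, 0, 20]
    - [2, 0, 0, 0, 0, 0, 20]
    - [3, 0, -0.5, 0, 0, 0, 20]
    - [4, 0, -0.5, 0, 0, 0, 20]
    - [5, 0, -0.5, 0, 0, 0, 20]
    - [6, 0, -1, 0, 0, 0, 20]

```text
time_s: 10.62
tool_pos: [650.5, -74.8, 68.7]
orientation: [2.398, 2.029, 0.004]
ft_force: [0.7, 0.3, -0.5]
finger_gap: 20.0
```

```bash
python3 look.py 6
```

```text
10.625 [650.48205208 -74.801521    68.73799739] 19.982554649663054 [ 0.66657718  0.34662525 -0.540713  ]
```

View pics/l6.png

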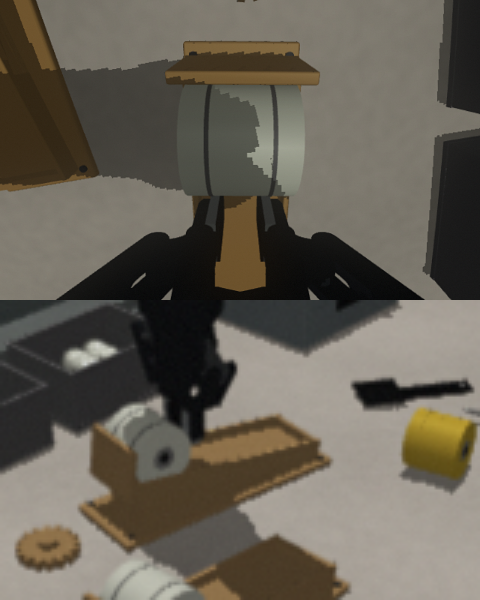

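Emit:
carry_out:
  motion:
    - [0.5, 0, 0, 0, 0, 0, 20]
    - [1, 0, 0, 0, 0, 0, 20]
    - [1.5, 0, 0, 0, 0, 0, 20]

```text
time_s: 11.1
tool_pos: [650.8, -73.2, 68.8]
orientation: [2.398, 2.029, 0.004]
ft_force: [0.4, -0.1, 0.2]
finger_gap: 19.9
```

```bash
python3 - <<'E'
from h import *
from rig import status, optics, models
import cv2
o=status.get_obs(); print(o['time_s'],o['tool_pos'],o['ft_force'])
w=optics.camera('wrist');i=optics.camera_info('wrist')
cv2.imwrite("pics/w7.png",cv2.resize(w[80:280,210:430,::-1],(660,600)))
for nm in ("roller_center","pocket","ridge","end_plate"): print(nm,[(round(d['conf'],2),np.round(d['uv'],1).tolist()) for d in models.mark_of('wrist',nm)])
p=[643,-105,1.402]
for l in [(77.5,0,30),(109,0,0),(115,33.5,45),(115,-33.5,45)]: print(l,proj(i,wp(p,l)).round(1))
E
```

```text
11.1 [650.83996152 -73.22015477  68.83250435] [ 0.44611335 -0.09902286  0.17413124]
roller_center [(0.96, [318.8, 191.6]), (0.7, [320.5, 287.8])]
pocket [(0.62, [321.2, 287.2])]
ridge [(0.18, [321.3, 288.0])]
end_plate [(0.93, [321.4, 93.0])]
(77.5, 0, 30) [[310.5 193.9]]
(109, 0, 0) [[311.4  99.9]]
(115, 33.5, 45) [[203.7 109. ]]
(115, -33.5, 45) [[413.1 109.4]]
```

View pics/w7.png

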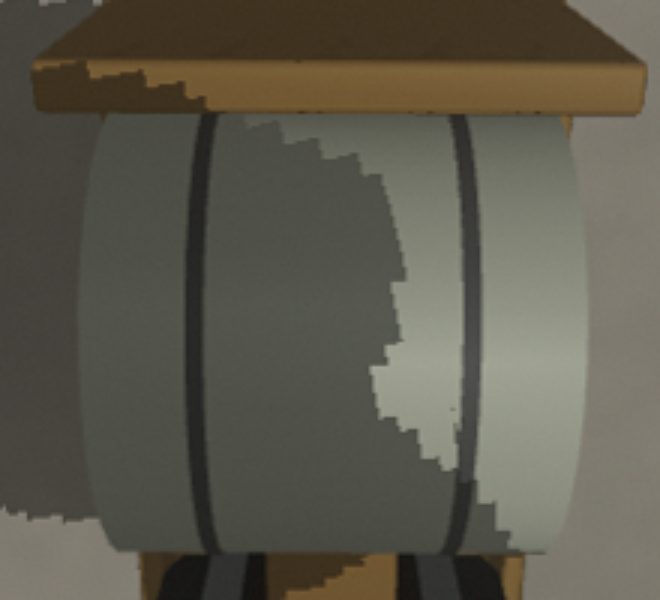

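Contact force is near zero, which suggests the roller has dropped into the pocket. I'll back off 8 mm to see whether it follows; the fingers will still be there to catch it.

Emit:
carry_out:
  motion:
    - [-2, 0, 0, 0, 0, 0, 20]
    - [-4, 0, 0, 0, 0, 0, 20]
    - [-8, 0, 1, 0, 0, 0, 20]
    - [-8, 0, 1, 0, 0, 0, 20]
    - [-8, 0, 1, 0, 0, 0, 20]
    - [-8, 0, 1, 0, 0, 0, 20]

```text
time_s: 12.1
tool_pos: [649.6, -80.9, 67.8]
orientation: [2.398, 2.029, 0.005]
ft_force: [0.3, -0.1, 0.6]
finger_gap: 20.2
```

```bash
python3 - <<'E'
from h import *
from rig import status, optics, models
import cv2
o=status.get_obs(); print(o['time_s'],o['tool_pos'],o['ft_force'])
w=optics.camera('wrist');i=optics.camera_info('wrist')
cv2.imwrite("pics/w8.png",cv2.resize(w[60:280,210:430,::-1],(600,600)))
E
```

```text
12.1 [649.56282442 -80.85947474  67.83571486] [ 0.34809493 -0.10174256  0.64529991]
```

View pics/w8.png

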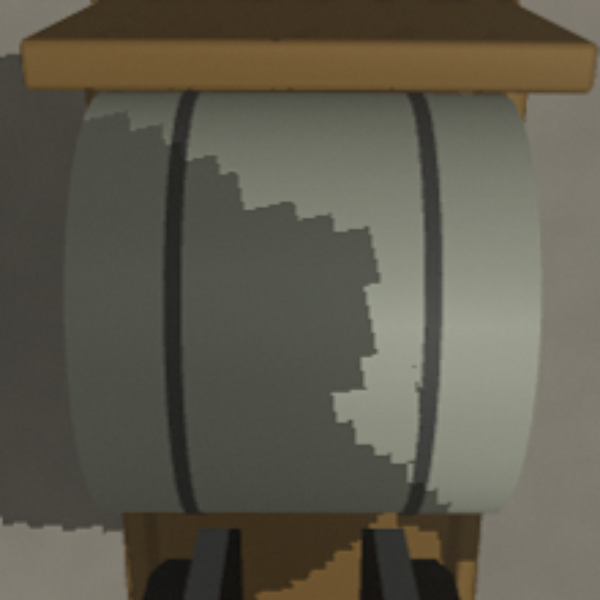

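The roller stayed at the plate, and a gap to the fingertips now shows. I'll retreat down the slope and then go up.

Emit:
carry_out:
  motion:
    - [-8, 0, 0, 0, 0, 0, 20]
    - [-20, 0, 0, 0, 0, 0, 20]
    - [-35, 0, -2, 0, 0, 0, 20]
    - [-45, 0, -15, 0, 0, 0, 20]
    - [-50, 0, -35, 0, 0, 0, 20]
    - [-55, 0, -60, 0, 0, 0, 20]
    - [-60, 0, -85, 0, 0, 0, 20]
    - [-60, 0, -110, 0, 0, 0, 20]
    - [-60, 0, -120, 0, 0, 0, 20]
    - [-60, 0, -120, 0, 0, 0, 20]
    - [-60, 0, -120, 0, 0, 0, 20]

```text
time_s: 13.52
tool_pos: [638.7, -139.9, 186.8]
orientation: [-2.397, -2.029, -0.003]
ft_force: [0.3, 0.1, -0.4]
finger_gap: 20.1
```

```bash
python3 look.py 9; python3 - <<'E'
from h import *
from rig import optics, models
import cv2
t=optics.camera('top'); cv2.imwrite('pics/t9.png',cv2.resize(t[60:290,160:480,::-1],(800,575)))
for c in('side','top'):
    for nm in ("roller_center","pocket"): print(c,nm,[(round(d['conf'],2),np.round(d['uv'],1).tolist()) for d in models.mark_of(c,nm)])
    for p in ([642.5,-105,1.402],): print([proj(optics.camera_info(c),wp(p,l)).round(1).tolist() for l in [(77.5,0,30),(62,0,33)]])
E
```

```text
13.525 [ 638.69419609 -139.85398122  186.78842383] 20.14605665871351 [ 0.32888578  0.11533289 -0.39106125]
side roller_center [(0.96, [285.7, 176.1]), (0.85, [379.2, 177.8])]
side pocket [(0.71, [283.2, 175.7])]
[[[284.4, 178.6]], [[289.0, 176.5]]]
top roller_center [(0.76, [326.0, 159.1]), (0.53, [409.4, 212.8])]
top pocket [(0.7, [327.1, 156.7])]
[[[325.5, 156.5]], [[331.0, 157.3]]]
```

View pics/l9.png

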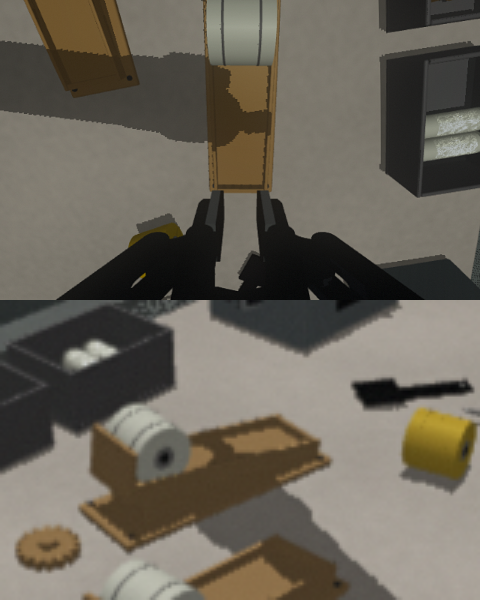

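View pics/t9.png

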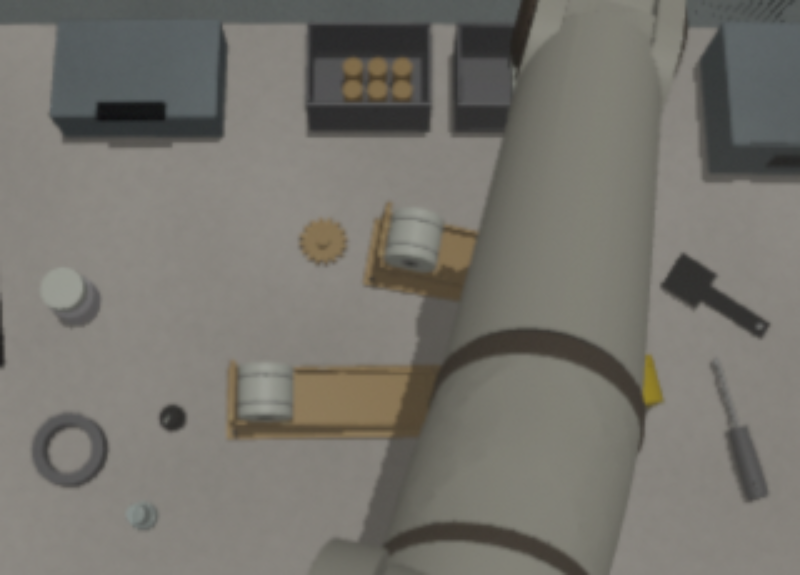

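Over a second after release, the roller is resting in the pocket: top view (326,159), side view (286,176). The parked roller and the bystanders that can be seen are unmoved.

```bash
python3 -c "
from rig import bot; print(bot.hand_in())"
```

```text
the job is handed in; nothing more can be done
None
```

The low white roller is now in the pocket at trough_a's end plate, and I handed the job in at about 13.7 s. I pushed it up the gutter with the half-closed fingertips, over the ridge, and never lifted it out.

- **Roller stays put:** When I backed off 8 mm the roller did not follow. It was still there over a second later, with the gripper clear at 187 mm height. The side view put its centre at (286,176) and the top view at (326,159). My fitted gutter pose put the pocket at (284,179) and (325.5,156.5), so they agree within about 3 px.
- **Forces:** The wrist force was under 2 N at every reading between moves. I did not see the peak as the roller went over the ridge.
- **Other things on the table:** The parked roller, gear, dial, jar, tape, adapter, paddle and screwdriver looked unmoved in the last top view. The arm covered most of the yellow look-alike there, but the side view shows it in place.
- **One disagreement:** In the wrist view, the gutter and roller appeared about 5 mm to one side of where the top and side views put them. I steered by the wrist view, where the roller was lined up with the fingertips.

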